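# Make up the changeover kit on the jig table

## Task

Make up the kit for the jig changeover: pour all the steel bushes from the scoop through the funnel into the canister and stand the empty scoop upright on the table again, and stack every closed case lying about flat on the blue block in one square column, edges flush with one another and in line with the block, centred on it. When all that is done, press the green button fully and let it go to call the cart; leave the ball-lock pin where it lies.

Things in the scene. Friction and masses are not known exactly. Their poses are not given: they have to be found in the camera images.
- block_top (a point): Centre of the top face of a fixed blue-painted steel block, 110 (its x) x 78 (its y) x 30 mm high: the foot of the column. Its yaw varies.
- case0_center (a point): Centre of a closed grey metal hardware case with two small latches on one long side: 100 (its x) x 68 (its y) x 45 mm high, about 0.3 kg, loose, starts lying flat on the table; all cases are alike; 2 to 4 of the four are present. z up; flat-lidded, so they stack face to face, either face up. The point lies half-way up.
- case1_center (a point): Centre of a closed grey metal hardware case with two small latches on one long side: 100 (its x) x 68 (its y) x 45 mm high, about 0.3 kg, loose, starts lying flat on the table; all cases are alike; 2 to 4 of the four are present. z up; flat-lidded, so they stack face to face, either face up. The point lies half-way up.
- case2_center (a point): Centre of a closed grey metal hardware case with two small latches on one long side: 100 (its x) x 68 (its y) x 45 mm high, about 0.3 kg, loose, starts lying flat on the table; all cases are alike; 2 to 4 of the four are present. z up; flat-lidded, so they stack face to face, either face up. The point lies half-way up.
- case3_center (a point): Centre of a closed grey metal hardware case with two small latches on one long side: 100 (its x) x 68 (its y) x 45 mm high, about 0.3 kg, loose, starts lying flat on the table; all cases are alike; 2 to 4 of the four are present. z up; flat-lidded, so they stack face to face, either face up. The point lies half-way up.
- scoop_grip (a point): Centre of the handle bar (16 thick in x, 74 long in y, 22 high) of a loose steel scoop, 0.3 kg: a flat pan 100 (x) x 72 (y) mm, walls 32 mm high on three sides, open at its -x end. The bar bridges the pan's middle on two side straps, its centre 84 mm above the underside; floor 3 mm thick. z up. The bushes slide out when the open end is tipped down 45 to 60 degrees.
- bush0_center (a point): Centre of a loose steel bush: a cylinder 24 mm in diameter and 20 mm high, 40 g, its axis z; starts standing in the scoop. 3 to 6 of the six are present.
- bush1_center (a point): Centre of a loose steel bush: a cylinder 24 mm in diameter and 20 mm high, 40 g, its axis z; starts standing in the scoop. 3 to 6 of the six are present.
- bush2_center (a point): Centre of a loose steel bush: a cylinder 24 mm in diameter and 20 mm high, 40 g, its axis z; starts standing in the scoop. 3 to 6 of the six are present.
- bush3_center (a point): Centre of a loose steel bush: a cylinder 24 mm in diameter and 20 mm high, 40 g, its axis z; starts standing in the scoop. 3 to 6 of the six are present.
- bush4_center (a point): Centre of a loose steel bush: a cylinder 24 mm in diameter and 20 mm high, 40 g, its axis z; starts standing in the scoop. 3 to 6 of the six are present.
- bush5_center (a point): Centre of a loose steel bush: a cylinder 24 mm in diameter and 20 mm high, 40 g, its axis z; starts standing in the scoop. 3 to 6 of the six are present.
- canister_floor (a point): Centre of the inner floor of a fixed clear canister, 12 mm above the table; inner diameter 66 mm. The canister carries a fixed steel funnel.
- funnel_mouth (a point): Centre of the open top of the funnel on the canister, 150 mm above the table; the mouth is 156 mm in outer diameter, narrowing to a 62 mm throat at 88 mm above the table, straight over the canister.
- station_top (a point): Centre of the top of the round green push button, 40 mm across, on a fixed grey housing; pressed straight down.
- station (a joint): Travel of the green button in m: 0 released, 0.006 fully down, where its spring pushes back with 5 N; it springs back.
- pin_center (a point): Middle of a loose silver ball-lock pin with a T handle lying on the table, about 85 mm long, 45 mm over the handle, 16 mm thick; a bystander.
Things that resemble listed ones, but are neither listed nor needed, are in the scene too. Of the things that look like the part that bears station_top, the larger one is meant. Leave any yellow look-alike of the part that bears case2_center alone.

How it is judged:
By the outcome, as a careful person would: the job done as asked, in the order asked, and still so for the second after the job is handed in, with the robot touching nothing.
Of case0, case1, case2, case3 only 2 to 4 are there at a start; the rules pass over those that are not, and their reading is None.
Of bush0, bush1, bush2, bush3, bush4, bush5 only 3 to 6 are there at a start; the rules pass over those that are not, and their reading is None.
At some moment in a run one of case0, case1, case2, case3 may be knocked a few centimetres aside while the robot is not near it.
It also fails if it takes over 210 s, if anything falls off the work surface, if the arm or the gripper's body presses on something with over 40 N, if the wrist force passes 120 N, or if a joint passes its speed limit or range.

## Robot

A 6-joint arm with a two-finger parallel gripper is mounted at the origin on the work surface. World frame = base frame: x ahead of the robot, y to its left, z up, the work surface at z = 0. Lengths are in m, angles in rad, forces in N, time in s.
With the tool pointing down it reaches from about 0.3 to 0.825 m from the base axis. Payload 5.4 kg.
Tool frame: the origin (TCP) lies at the very end of the fingers, on their centre line; the grasp point (between the pads) lies 19 mm behind it; z points along the fingers, x is the direction in which the jaws open and shut, and the axes are right-handed (so a half turn about z gives the same grasp; the last joint's range is limited). The gripper opens to 92 mm and grips with 3 to 60 N. Pads are 20 mm wide; open, the fingers measure 128 mm over their backs; the gripper's body (75 mm by 189 mm) begins 69 mm behind the grasp point.
Start: joints at [1.08, 0.158, 1.597, -0, 1.386, -0.21], TCP at [0.159, 0.552, 0.215] pointing down, gripper open.
Joint ranges: [-2.91, 2.91], [-0.94, 2.29], [0.18, 2.7], [-1.29, 4.43], [0.17, 2.64], [-3, 3]. Speed limits (rad/s): [2.57, 2.57, 3.14, 3.14, 3.14, 3.14].

## Interface

Orientations are given as a rotation vector (axis times angle).
In Python, from workcell import bot gives the robot as it stands. Calls block until the motion is done:
- bot.goto(position, orientation): joint-space move of the TCP to a pose.
- bot.line_to(position, rot=None, max_speed=0.15): straight line of the TCP; rot=None keeps the orientation; max_speed is the mean speed in m/s.
- bot.set_joints(angles): joint-space move.
- bot.set_gripper(opening, newtons=None): opening from 0.0 (shut) to 1.0 (fully open); newtons is the grip in N (None keeps the last); returns when the fingers have stopped.
- bot.hold(seconds).
- bot.inverse_kinematics(position, orientation): joint angles nearest the present ones, or None.
- bot.read_camera(name): name is "side" or "top"; returns a dict with "pixels" (480x640x3 uint8, blue, green, red), "fx", "fy", "cx", "cy" (pixels), "k1" (the pictures are not rectified: a ray, as slopes to the right and down, at radius r is drawn at 1 + k1 r^2 times it, then the intrinsics apply), "R" (3x3) and "t" (3): a world point X has camera coordinates R X + t. Camera axes: x right, y down, z forward; pixel columns grow to the right and rows downward; lengths in m; the calibration is good to about 2 mm. A picture is of the moment at which its call begins. There is no depth.
A pose or a line that the arm cannot do raises bot.MotionError and nothing moves.
- bot.job_done(): hands the job in, once; it reports no verdict.
Readings, each from a call of its own:
- bot.current_clock(): time.
- bot.current_joints(): joint angles.
- bot.current_joint_vel(): joint speeds.
- bot.current_effort(): joint torques, N m.
- bot.current_ee_pos(): TCP position.
- bot.current_tool_rot(): TCP orientation.
- bot.current_contact_force(): force on the tool from outside, world axes, zero at the start.
- bot.current_ft_torque(): the same for the moment, N m.
- bot.current_opening(): opening from 0.0 (shut) to 1.0 (fully open).
Only numpy, scipy, OpenCV 4.12 (cv2) and the standard library are available. Lean on these libraries where they do the work, as an engineer would, in place of code of your own. Each camera call takes 0.05 s, during which the arm holds its last target. There are 200 camera calls.

## Working session

There is one attempt and no reset: what is moved stays moved. The work goes in short steps, each a Python script; the robot and the scene stay as the last script left them, time stands still between calls to the robot, and variables do not carry over. Pictures are saved under pics/ and viewed, about 12 in all and at most 16, crops included, and the job is handed in when it is done.

```bash
mkdir -p pics; ls
python3 - <<'E'
from workcell import bot
import cv2
for n in("top","side"):
    c=bot.read_camera(n); cv2.imwrite(f"pics/{n}0.png",c["pixels"]); print(n,c["fx"],c["fy"],c["cx"],c["cy"],c["k1"],c["R"],c["t"])
print(bot.current_clock(),bot.current_tool_rot())
E
```

```text
pics
top 507.5116587147063 507.5116587147063 318.9760181143887 233.66141212749255 -0.08356460290612565 [[ 0.01843365 -0.99971068 -0.01545171]
 [-0.98703341 -0.01573089 -0.15974225]
 [ 0.15945296  0.01819598 -0.98703782]] [-0.05631506  0.6247489   1.17944951]
side 481.91079206509903 481.91079206509903 317.92431321936726 241.69384917698656 -0.02964873500371241 [[-8.87658305e-01 -4.60502458e-01 -4.68378985e-04]
 [-2.87059023e-01  5.54125824e-01 -7.81371671e-01]
 [ 3.60083116e-01 -6.93456601e-01 -6.24065776e-01]] [0.51372144 0.29155652 0.8443513 ]
0.1 [ 2.50987413e+00  1.88822517e+00 -2.34042224e-03]
```

View pics/top0.png

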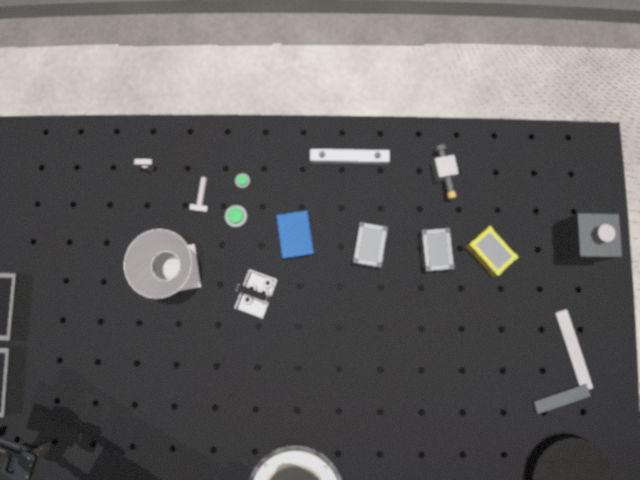

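View pics/side0.png

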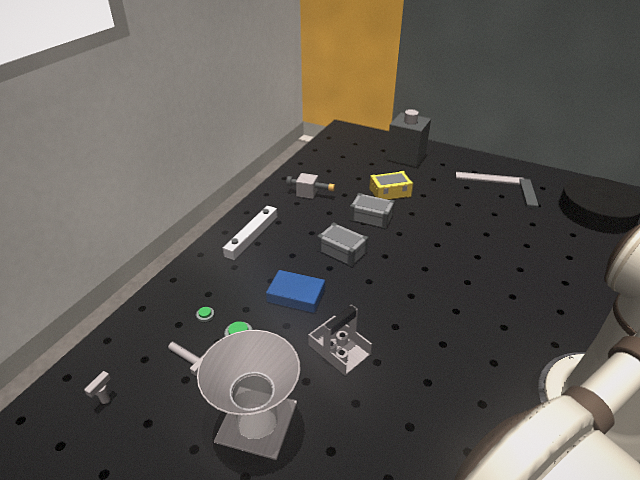

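Top view: funnel at (158,264), scoop at (257,294), block at (295,234), two grey cases at (371,245) and (438,250), yellow decoy at (493,251), large green button at (236,216), and pin at (200,195). The side view shows the same two cases and the scoop at (340,340).

```bash
cat > h.py <<'E'
import numpy as np,cv2
from workcell import bot
from scipy.spatial.transform import Rotation as Ro
def cam(n): return bot.read_camera(n)
def und(c,px):
    p=np.atleast_2d(np.array(px,float)); K=np.array([[c["fx"],0,c["cx"]],[0,c["fy"],c["cy"]],[0,0,1]])
    return cv2.undistortPoints(p.reshape(-1,1,2),K,np.array([c["k1"],0,0,0.])).reshape(-1,2)
def ray(c,px):
    s=und(c,px); R=np.array(c["R"]);t=np.array(c["t"])
    return -R.T@t, np.c_[s,np.ones(len(s))]@R
def plane(c,px,z):
    o,d=ray(c,px); return o+d*((z-o[2])/d[:,2])[:,None]
def proj(c,X):
    K=np.array([[c["fx"],0,c["cx"]],[0,c["fy"],c["cy"]],[0,0,1]])
    return cv2.projectPoints(np.atleast_2d(np.array(X,float)),cv2.Rodrigues(np.array(c["R"]))[0],np.array(c["t"],float),K,np.array([c["k1"],0,0,0.]))[0].reshape(-1,2)
def down(yaw): # tool z down, tool x along yaw
    x=np.array([np.cos(yaw),np.sin(yaw),0]); z=np.array([0,0,-1.]); return Ro.from_matrix(np.c_[x,np.cross(z,x),z])
def rect(c,mask,z,seed):
    """min-area rectangle on plane z of the blob nearest the seed pixel: centre, long-axis yaw, size"""
    cs,_=cv2.findContours(mask.astype(np.uint8),cv2.RETR_EXTERNAL,cv2.CHAIN_APPROX_NONE)
    cs=[k for k in cs if cv2.contourArea(k)>60]
    k=max(cs,key=lambda k:cv2.pointPolygonTest(k,seed,True))
    P=plane(c,k.reshape(-1,2),z)[:,:2]
    (ce,wh,a)=cv2.minAreaRect((P*1000).astype(np.float32))
    if wh[0]<wh[1]: a+=90; wh=wh[::-1]
    a=(a+90)%180-90
    return np.array(ce)/1000,np.deg2rad(a),wh
E
python3 - <<'E'
from h import *
c=cam("top");s=cam("side")
im=c["pixels"];
a=cv2.resize(im[255:330,220:300],(400,375),interpolation=cv2.INTER_CUBIC)
b=cv2.resize(s["pixels"][295:380,300:380],(400,425),interpolation=cv2.INTER_CUBIC)
d=cv2.resize(im[205:285,340:470],(650,400),interpolation=cv2.INTER_CUBIC)
o=np.zeros((830,800,3),np.uint8);o[:375,:400]=a;o[:425,400:]=b;o[425:825,:650]=d
cv2.imwrite("pics/crop1.png",cv2.resize(o,(578,600)))
hsv=cv2.cvtColor(im,cv2.COLOR_BGR2HSV)
blue=cv2.inRange(hsv,(95,120,60),(125,255,255))
print("block",rect(c,blue,.03,(295,234)))
g=cv2.inRange(hsv,(45,100,80),(85,255,255))
print("green",rect(c,g,.05,(236,216)),rect(c,g,.03,(242,181)))
gr=cv2.inRange(hsv,(0,0,85),(180,50,255))
for sd in((371,245),(438,250)): print("case",rect(c,gr,.045,sd))
# button by two views
gs=cv2.inRange(cv2.cvtColor(s["pixels"],cv2.COLOR_BGR2HSV),(45,100,80),(85,255,255))
def cen(m,x0,x1,y0,y1):
    q=np.argwhere(m[y0:y1,x0:x1]); return q.mean(0)[::-1]+[x0,y0],len(q),np.ptp(q,axis=0)
print(cen(g,220,250,195,232),cen(gs,215,260,318,345))
def tri(p,q):
    o1,d1=ray(c,p);o2,d2=ray(s,q);d1=d1[0];d2=d2[0]
    t=np.linalg.lstsq(np.c_[d1,-d2],o2-o1,rcond=None)[0];return (o1+d1*t[0]+o2+d2*t[1])/2,np.linalg.norm(o1+d1*t[0]-o2-d2*t[1])
print(tri((160,264),(249,375)),tri(cen(g,220,250,195,232)[0],cen(gs,215,260,318,345)[0]))
E
```

```text
block (array([0.62675354, 0.01506955]), np.float64(0.17119803165865166), (114.18614196777344, 80.44488525390625))
green (array([0.66741919, 0.1608658 ]), np.float64(0.04400458414673457), (32.67091751098633, 29.607328414916992)) (array([0.67133972, 0.16463795]), np.float64(0.04400631104025392), (33.20957565307617, 30.0954532623291))
case (array([ 0.60301617, -0.17000284]), np.float64(-0.15596762976632708), (105.89956665039062, 74.91905212402344))
case (array([ 0.59364099, -0.33348938]), np.float64(0.08842580320125522), (104.8123779296875, 73.34407043457031))
(array([235.00699301, 215.22377622]), 143, array([13, 12])) (array([237.08433735, 326.95783133]), 166, array([12, 19]))
(array([0.53661682, 0.31106441, 0.13464444]), np.float64(0.0001736744970244711)) (array([0.67315641, 0.16554679, 0.02636247]), np.float64(0.0010283796749445883))
```

View pics/crop1.png

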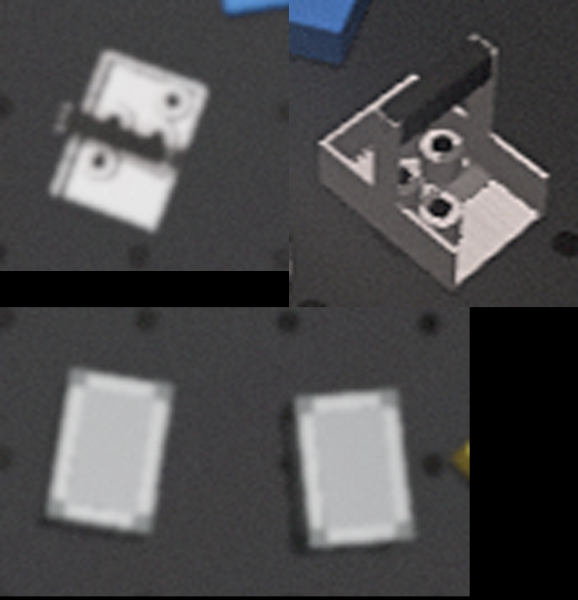

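The crop shows at least four bushes in the scoop, and its open end faces the robot. Its +x points up and slightly right in the top view. Next I refine the scoop, funnel and case poses.

```bash
cat >> h.py <<'E'
def sub(c,box,f=4):
    """crop (x0,y0,x1,y1) upscaled f times, and its pixel mapping back"""
    x0,y0,x1,y1=box; a=cv2.resize(c["pixels"][y0:y1,x0:x1],None,fx=f,fy=f,interpolation=cv2.INTER_CUBIC)
    return a,lambda p:(np.asarray(p,float)+.5)/f-.5+[x0,y0]
def fitrect(c,box,z,mask,close=0):
    a,back=sub(c,box); m=mask(a)
    if close: m=cv2.morphologyEx(m,cv2.MORPH_CLOSE,np.ones((close,close),np.uint8))
    k=max(cv2.findContours(m,cv2.RETR_EXTERNAL,cv2.CHAIN_APPROX_NONE)[0],key=cv2.contourArea)
    P=plane(c,back(k.reshape(-1,2)),z)[:,:2]
    ce,wh,an=cv2.minAreaRect((P*1000).astype(np.float32))
    if wh[0]<wh[1]: an+=90; wh=wh[::-1]
    an=(an+90)%180-90
    return np.array(ce)/1000,np.deg2rad(an),np.round(wh,1)
val=lambda t:(lambda a:cv2.inRange(cv2.cvtColor(a,cv2.COLOR_BGR2GRAY),t,255))
blue=lambda t:(lambda a:cv2.inRange(cv2.subtract(a[...,0],a[...,2]),t,255))
E
python3 - <<'E'
from h import *
c=cam("top");s=cam("side")
g=cv2.cvtColor(c["pixels"],cv2.COLOR_BGR2GRAY)
print(g[245,355:390],g[294,225:290])
for t in(50,70,90): print("block",fitrect(c,(265,200,325,270),.03,blue(t)))
for t in(90,110,130):
    for b in((345,210,395,278),(412,216,462,282)): print("case",t,fitrect(c,b,.045,val(t)))
for t in(100,130,150): print("scoop",t,fitrect(c,(228,262,285,326),.032,val(t),41))
# funnel: keep away from base plate
for cc,b in((c,(115,222,205,306)),(s,(190,325,306,420))):
    a,back=sub(cc,b)
    for t in (90,110):
        m=val(t)(a); m=cv2.morphologyEx(m,cv2.MORPH_OPEN,np.ones((9,9),np.uint8))
        k=max(cv2.findContours(m,cv2.RETR_EXTERNAL,cv2.CHAIN_APPROX_NONE)[0],key=cv2.contourArea).reshape(-1,2)
        P=plane(cc,back(k),.15)[:,:2]
        for _ in range(6):  # circle fit, outliers trimmed
            A=np.c_[2*P,np.ones(len(P))];x=np.linalg.lstsq(A,(P**2).sum(1),rcond=None)[0];r=np.sqrt(x[2]+x[:2]@x[:2])
            e=np.abs(np.hypot(*(P-x[:2]).T)-r); P=P[e<max(2*np.median(e),.0015)]
        print("funnel",t,x[:2],r,len(P),len(k))
E
```

```text
[115 167 198 209 206 198 193 191 191 189 190 189 189 189 190 190 191 189
 190 189 188 189 189 191 193 202 207 207 190 155 100  67  69  64  62] [ 62  63  63  64  64  66  62  64  61  63  66  63  71 102 142 155 137 121
 138 154 152 138 118 104  86  71  62  60  62  61  56  61  57  60  63  60
  62  54  61  76 123 167 181 177 182 190 173 126  84  66  62  64  64  60
  66  63  61  65  63  63  59  64  67  60  65]
block (array([0.62706421, 0.01520902]), np.float64(0.16604200198544694), array([114.4,  81.8]))
block (array([0.62720325, 0.01525185]), np.float64(0.16952418497926644), array([111.9,  79.5]))
block (array([0.6270274, 0.0152195]), np.float64(0.1690279714891574), array([109.5,  77.2]))
case 90 (array([ 0.60281842, -0.17002806]), np.float64(-0.15939498493120455), array([105.6,  74.6]))
case 90 (array([ 0.5938089 , -0.33340161]), np.float64(0.0911612607925517), array([105.4,  73.8]))
case 110 (array([ 0.60291412, -0.16984431]), np.float64(-0.15724994183120022), array([103.5,  72.5]))
case 110 (array([ 0.59364063, -0.33339294]), np.float64(0.08852052851227797), array([103.2,  71.8]))
case 130 (array([ 0.60289496, -0.16980731]), np.float64(-0.15588227545339003), array([102.1,  70.5]))
case 130 (array([ 0.59366797, -0.33341293]), np.float64(0.0918368964387264), array([101.8,  70.1]))
scoop 100 (array([0.48157901, 0.11081998]), np.float64(-0.3310743330226176), array([106. ,  90.1]))
scoop 130 (array([0.48003076, 0.10592331]), np.float64(-0.3308318522053659), array([103.4,  77.4]))
scoop 150 (array([0.48001889, 0.10585573]), np.float64(-0.331825877082238), array([101.9,  75.5]))
funnel 90 [0.53701564 0.30718749] 0.08485021138079177 322 909
funnel 110 [0.53672753 0.3072608 ] 0.08383069439634921 323 897
funnel 90 [0.53538216 0.31184336] 0.0790430389104483 712 1435
funnel 110 [0.53637954 0.31011417] 0.0777114571366329 813 1505
```

```bash
cat >> h.py <<'E'
FUN=np.array([.5365,.3095]); SC=np.array([.480,.106]); SY=-.331
def scoop_tool(lip,yaw,th,flip=0):
    """tool pose holding the scoop so that the lip (scoop (-50,0,-84) from the bar) is at lip, heading yaw, tipped th"""
    S=Ro.from_euler("z",yaw)*Ro.from_euler("y",-th)
    bar=np.array(lip)-S.apply([-.05,0,-.084])
    T=S*down(np.pi*flip)
    return bar+T.apply([0,0,.019]),T.as_rotvec()
E
python3 - <<'E'
from h import *
for flip in(0,1):
  print(flip,"pick",bot.inverse_kinematics([*SC,.065],down(SY+np.pi*flip).as_rotvec()))
  for yd in(-20,0,30,60):
    y=np.deg2rad(yd); u=np.array([np.cos(y),np.sin(y)])
    r=[]
    for th in(0,30,60):
      q=bot.inverse_kinematics(*scoop_tool([*(FUN+.02*u),.155],y,np.deg2rad(th),flip))
      r.append(None if q is None else np.round(q,2).tolist())
    print(yd,r)
E
```

```text
0 pick [-2.90556319e-02  1.20036800e-01  1.95796169e+00 -4.44089210e-16
  1.06359417e+00  3.01944368e-01]
-20 [[0.26, 0.39, 1.31, -0.0, 1.44, 0.61], [0.49, 0.1, 1.71, -0.45, 1.02, 1.01], [0.75, 0.1, 1.97, -1.26, 0.95, 1.84]]
0 [[0.29, 0.43, 1.26, -0.0, 1.46, 0.29], [0.41, 0.01, 1.8, -0.27, 0.87, 0.54], None]
30 [[0.35, 0.45, 1.23, -0.0, 1.46, -0.18], [0.28, -0.05, 1.86, 0.17, 0.83, -0.33], [0.15, -0.38, 2.39, 1.24, 0.34, -1.42]]
60 [[0.4, 0.43, 1.26, -0.0, 1.46, -0.65], [0.16, 0.01, 1.8, 0.47, 1.04, -1.07], [-0.16, -0.15, 2.21, 1.22, 1.04, -1.87]]
1 pick [-2.90556319e-02  1.20036800e-01  1.95796169e+00 -4.44089210e-16
  1.06359417e+00 -2.83964829e+00]
-20 [[0.26, 0.39, 1.31, 0.0, 1.44, -2.53], [0.49, 0.1, 1.71, -0.45, 1.02, -2.13], [0.75, 0.1, 1.97, -1.26, 0.95, -1.3]]
0 [[0.29, 0.43, 1.26, -0.0, 1.46, -2.85], [0.41, 0.01, 1.8, -0.27, 0.87, -2.6], None]
30 [[0.35, 0.45, 1.23, 0.0, 1.46, 2.97], [0.28, -0.05, 1.86, 0.17, 0.83, 2.81], [0.15, -0.38, 2.39, 1.24, 0.34, 1.73]]
60 [[0.4, 0.43, 1.26, -0.0, 1.46, 2.49], [0.16, 0.01, 1.8, 0.47, 1.04, 2.07], [-0.16, -0.15, 2.21, 1.22, 1.04, 1.27]]
```

Run:
```python
from h import *
p=bot.current_ee_pos(); bot.line_to([p[0],p[1],.33])
bot.goto([*SC,.2],down(SY).as_rotvec())
bot.line_to([*SC,.066],max_speed=.08)
bot.set_gripper(0,50); print("open",bot.current_opening(),bot.current_contact_force())
bot.line_to([*SC,.30],max_speed=.12); bot.hold(.5)
print(bot.current_opening(),bot.current_contact_force(),bot.current_clock(),bot.current_joints())
for n in("top","side"): cv2.imwrite(f"pics/{n}1.png",cam(n)["pixels"])
for yd in(60,75,90):
  y=np.deg2rad(yd); u=np.array([np.cos(y),np.sin(y)])
  print(yd,[None if (q:=bot.inverse_kinematics(*scoop_tool([*(FUN+.02*u),.155],y,np.deg2rad(t)))) is None else np.round(q,2).tolist() for t in(0,15,30,45,58)])
a=cv2.imread("pics/side1.png");b=cv2.imread("pics/top1.png")
cv2.imwrite("pics/lift.png",np.hstack([cv2.resize(a[100:400,200:500],(400,400)),cv2.resize(b[200:350,180:330],(400,400))]))
```

```text
open 0.16756718013403388 [-1.03603967  1.05461565  0.76632279]
0.17085100536726958 [ 0.18981114  0.53887029 -3.77198523] 8.8083 [-2.90364620e-02 -1.06962442e-01  1.70037117e+00 -2.45623584e-06
  1.54821549e+00  3.01943184e-01]
60 [[0.4, 0.43, 1.26, -0.0, 1.46, -0.65], [0.29, 0.2, 1.54, 0.19, 1.22, -0.8], [0.16, 0.01, 1.8, 0.47, 1.04, -1.07], [0.0, -0.12, 2.03, 0.84, 0.97, -1.45], [-0.14, -0.15, 2.19, 1.17, 1.02, -1.81]]
75 [[0.42, 0.4, 1.29, -0.0, 1.45, -0.89], [0.28, 0.21, 1.53, 0.23, 1.27, -1.08], [0.12, 0.07, 1.73, 0.53, 1.18, -1.35], [-0.04, 0.01, 1.91, 0.84, 1.18, -1.67], [-0.18, 0.03, 2.02, 1.09, 1.26, -1.95]]
90 [[0.43, 0.37, 1.34, -0.0, 1.44, -1.14], [0.28, 0.23, 1.51, 0.26, 1.34, -1.34], [0.11, 0.15, 1.65, 0.54, 1.32, -1.59], [-0.05, 0.15, 1.76, 0.8, 1.37, -1.85], [-0.17, 0.21, 1.82, 1.0, 1.47, -2.05]]
```

View pics/lift.png

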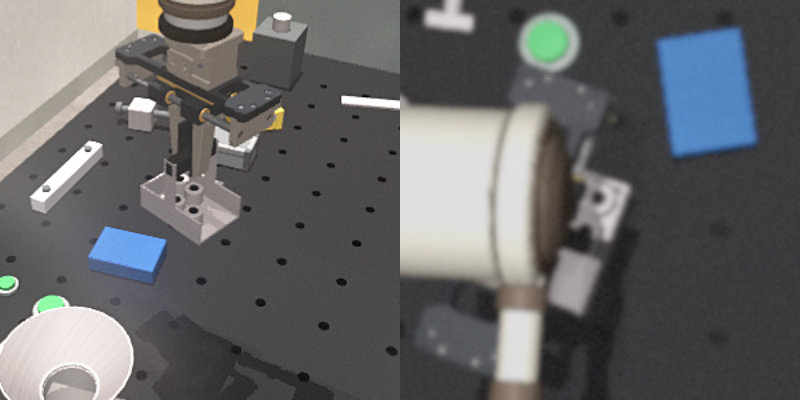

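Run:
```python
from h import *
y=np.deg2rad(75); u=np.array([np.cos(y),np.sin(y)])
P=lambda z,th,off=.02: scoop_tool([*(FUN+off*u),z],y,np.deg2rad(th))
def L(pr,v): bot.line_to(pr[0],pr[1],max_speed=v)
L(P(.22,0),.08); L(P(.16,0),.08)
f=[]
for th in range(4,61,4):
    L(P(.16 if th<30 else .152,th),.04); f.append(round(bot.current_contact_force()[2],2))
    if th in(24,40): 
        cv2.imwrite(f"pics/pour{th}.png",cam("side")["pixels"])
bot.hold(1); print(f,bot.current_contact_force(),bot.current_clock(),bot.current_opening())
a=cam("side")["pixels"]; b=cam("top")["pixels"]
cv2.imwrite("pics/pourA.png",np.hstack([cv2.resize(a[180:480,130:430],(400,400)),cv2.resize(b[180:360,80:260],(400,400))]))
```

```text
[np.float64(-4.24), np.float64(-4.52), np.float64(-3.93), np.float64(-4.27), np.float64(-5.0), np.float64(-3.6), np.float64(-3.42), np.float64(-4.66), np.float64(-3.09), np.float64(-3.07), np.float64(-2.98), np.float64(-3.61), np.float64(-2.62), np.float64(-3.06), np.float64(-3.65)] [ 0.22235667  0.16286994 -3.19431995] 19.0417 0.16841224291065512
```

View pics/pourA.png

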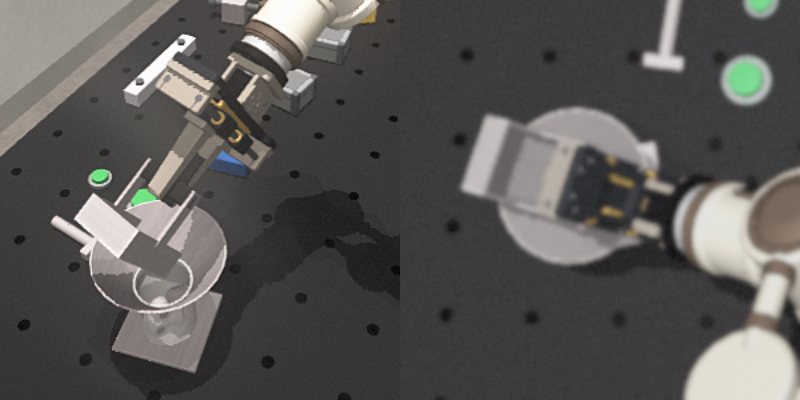

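Run:
```python
from h import *
y=np.deg2rad(75); u=np.array([np.cos(y),np.sin(y)])
P=lambda z,th,off=.02: scoop_tool([*(FUN+off*u),z],y,np.deg2rad(th))
def L(pr,v): bot.line_to(pr[0],pr[1],max_speed=v)
L(P(.18,40),.08);L(P(.2,20),.1); L(P(.23,0),.1)
L(([*SC,.28],down(SY).as_rotvec()),.15); bot.hold(.4); print("w",bot.current_contact_force())
a=cam("side")["pixels"]; b=cam("top")["pixels"]
cv2.imwrite("pics/afterp.png",np.hstack([cv2.resize(a[160:460,150:450],(400,400)),cv2.resize(b[200:340,110:250],(400,400),interpolation=cv2.INTER_CUBIC)]))
print(bot.current_clock())
```

```text
w [ 0.36114481 -0.06211133 -3.09850229]
23.3667
```

View pics/afterp.png

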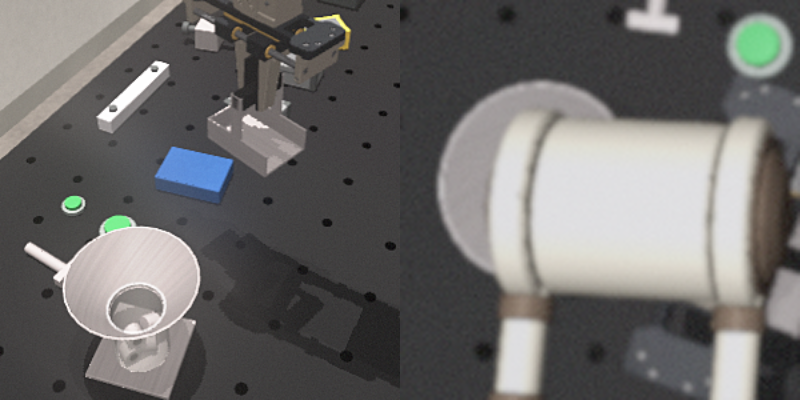

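The pour worked: the scoop's pan is empty and the bushes sit in the canister. Next I put the scoop down, re-measure the cases and stack the first.

```bash
cat >> h.py <<'E'
BL=np.array([.6271,.0152]); BY=.169
def jaw(a): # jaw yaw across the long axis a
    return down(a+np.pi/2)
def find_cases(c,z=.045,box=(330,120,600,440)):
    """bright grey, case-sized blobs right of the block"""
    a,back=sub(c,box); h=cv2.cvtColor(a,cv2.COLOR_BGR2HSV)
    m=cv2.inRange(h,(0,0,125),(180,60,255)); out=[]
    for k in cv2.findContours(m,cv2.RETR_EXTERNAL,cv2.CHAIN_APPROX_NONE)[0]:
        P=plane(c,back(k.reshape(-1,2)),z)[:,:2]
        ce,wh,an=cv2.minAreaRect((P*1000).astype(np.float32))
        if wh[0]<wh[1]: an+=90; wh=wh[::-1]
        if 92<wh[0]<112 and 62<wh[1]<80: out.append((np.array(ce)/1000,np.deg2rad((an+90)%180-90),np.round(wh,1)))
    return out
def pick(xy,yaw,z=.008):
    bot.goto([*xy,z+.1],jaw(yaw).as_rotvec()); bot.line_to([*xy,z],max_speed=.1)
    bot.set_gripper(0,30); print("grip",bot.current_opening(),bot.current_contact_force())
def place(level,xy=BL,yaw=BY):
    z=.03+.045*level+.008
    p=bot.current_ee_pos(); bot.line_to([p[0],p[1],z+.06],max_speed=.15)
    bot.line_to([*xy,z+.06],jaw(yaw).as_rotvec(),max_speed=.12); bot.hold(.3)
    bot.line_to([*xy,z+.01],max_speed=.08); bot.line_to([*xy,z+.0008],max_speed=.02); bot.hold(.2)
    print("pre-release",bot.current_contact_force(),bot.current_ee_pos())
    bot.set_gripper(1.0); bot.line_to([*xy,z+.12],max_speed=.12)
E
python3 - <<'E'
from h import *
bot.line_to([*SC,.08],max_speed=.12); bot.line_to([*SC,.0665],max_speed=.03); bot.hold(.2); print(bot.current_contact_force())
bot.set_gripper(1.0); bot.line_to([*SC,.25],max_speed=.15)
c=cam("top"); cs=find_cases(c); print(cs)
cs.sort(key=lambda r:-r[0][1])
pick(cs[0][0],cs[0][1]); place(0)
bot.goto([.45,-.2,.3],jaw(0).as_rotvec())
c=cam("top"); cv2.imwrite("pics/top2.png",c["pixels"])
for t in(110,130,150): print(t,fitrect(c,(255,195,340,275),.075,val(t)))
print(fitrect(c,(255,195,340,275),.03,blue(70)),find_cases(c),bot.current_clock())
cv2.imwrite("pics/p1.png",cv2.resize(c["pixels"][180:330,220:470],(800,480),interpolation=cv2.INTER_CUBIC))
E
```

```text
[-0.55984292 -0.24780642 -2.62353928]
[(array([ 0.59369446, -0.3333765 ]), np.float64(0.09000892763363123), array([101.8,  70. ])), (array([ 0.60290863, -0.16981668]), np.float64(-0.15722677232971655), array([101.8,  70.6]))]
grip 0.737463192275367 [-1.03641186 -0.64719829  1.81455691]
pre-release [ 0.00808439 -0.09480293 -4.85014251] [0.62709303 0.01519621 0.03881112]
110 (array([0.6271842 , 0.01444466]), np.float64(0.16831251326230762), array([102.9,  74.3]))
130 (array([0.62705316, 0.01481782]), np.float64(0.16499917468159916), array([101.2,  71.8]))
150 (array([0.62698682, 0.01510936]), np.float64(0.1710363112014566), array([99.2, 69.3]))
(array([ 0.63211273, -0.02119527]), np.float64(0.08282135545713), array([108.1,  13.3])) [] 39.3667
```

View pics/p1.png

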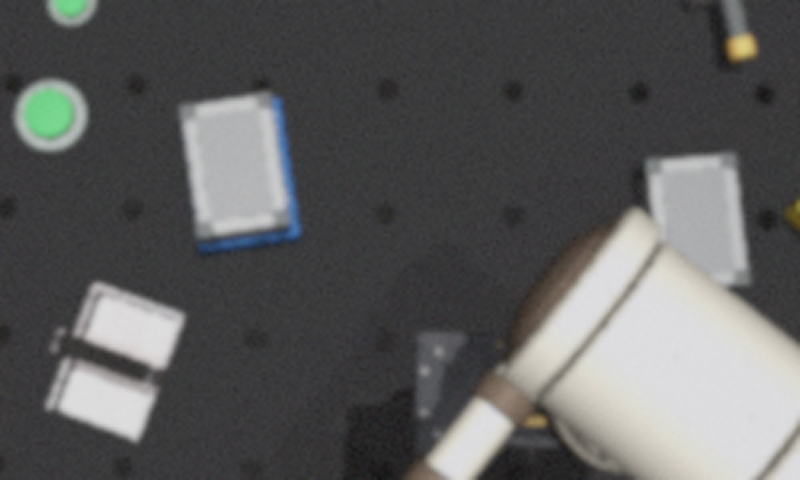

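First case sits centred on the block within 1 mm, and the scoop stands upright and empty. Now the second case.

Run:
```python
from h import *
bot.goto([.45,.1,.3],jaw(0).as_rotvec())
c=cam("top"); cs=find_cases(c); cs=[r for r in cs if r[0][1]<-.1]; print(cs)
h=cv2.inRange(cv2.cvtColor(c["pixels"],cv2.COLOR_BGR2HSV),(20,120,80),(35,255,255))
q=np.argwhere(h[200:300,450:540])[:,::-1]+[450,200]; P=plane(c,q,.045); print("yellow y max",P[:,1].max(),P[P[:,1].argmax()])
bot.set_gripper(.89)
pick(cs[0][0],cs[0][1]); place(1)
bot.goto([.45,-.2,.3],jaw(0).as_rotvec())
c=cam("top"); s=cam("side")
for t in(130,150): print(t,fitrect(c,(250,190,340,280),.12,val(t)))
print(bot.current_clock())
cv2.imwrite("pics/p2.png",np.hstack([cv2.resize(c["pixels"][190:280,240:330],(400,400),interpolation=cv2.INTER_CUBIC),cv2.resize(s["pixels"][220:330,240:350],(400,400),interpolation=cv2.INTER_CUBIC)]))
```

```text
[(array([ 0.59358948, -0.33354791]), np.float64(0.09328934288536359), array([102.1,  70.3]))]
yellow y max -0.40301295446629803 [ 0.59928862 -0.40301295  0.045     ]
grip 0.7405477930760749 [ 0.06107446 -0.50262779  1.82652422]
pre-release [-0.32161087  0.27822591 -1.62443047] [0.6271625  0.01520624 0.08383006]
130 (array([6.25973450e-01, 2.92366028e-04]), np.float64(0.1646625011855427), array([106.7,  99.8]))
150 (array([6.25959473e-01, 2.80052185e-04]), np.float64(0.16712036584509046), array([104.7,  98.1]))
53.15
```

View pics/p2.png

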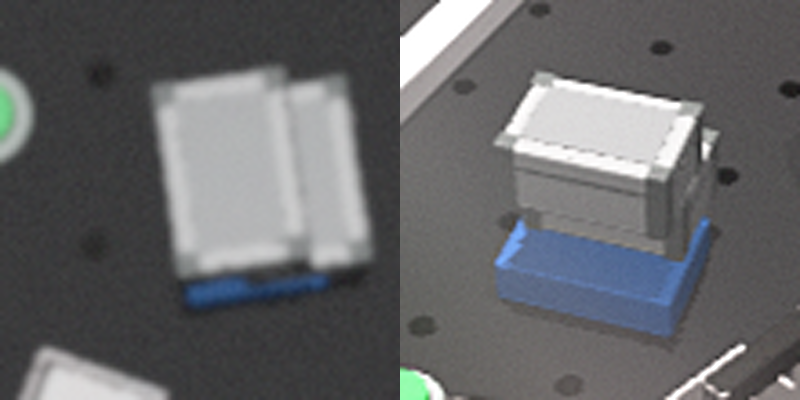

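The lower case has been knocked about 3 cm toward -y, and the second now overhangs it. I'll set the upper case aside, re-place the lower one and restack.

Run:
```python
from h import *
bot.set_gripper(1.0)
pick(BL,BY,.083)
p=[.58,-.25]
bot.line_to([*BL,.16],max_speed=.12); bot.line_to([*p,.12],max_speed=.15)
bot.line_to([*p,.0088],max_speed=.1); bot.set_gripper(1.0); bot.line_to([*p,.15],max_speed=.15)
bot.goto([.45,.1,.3],jaw(0).as_rotvec())
c=cam("top")
for t in(110,130,150): print(t,fitrect(c,(260,195,340,275),.075,val(t)))
print(find_cases(c)); print(bot.current_clock())
cv2.imwrite("pics/p3.png",cv2.resize(c["pixels"][180:330,220:470],(800,480),interpolation=cv2.INTER_CUBIC))
```

```text
grip 0.7375583781592239 [-0.0970395   0.7906497   3.00558352]
110 (array([ 0.62594965, -0.00109629]), np.float64(0.16895421857171902), array([109.1, 100.9]))
130 (array([ 0.62693781, -0.00182306]), np.float64(0.16757411856056953), array([105.9,  97. ]))
150 (array([ 0.63133417, -0.01413879]), np.float64(0.17237531530803482), array([99.3, 69. ]))
[(array([ 0.57995056, -0.2495271 ]), np.float64(0.17085286933662058), array([101.9,  70.3]))]
63.3417
```

View pics/p3.png

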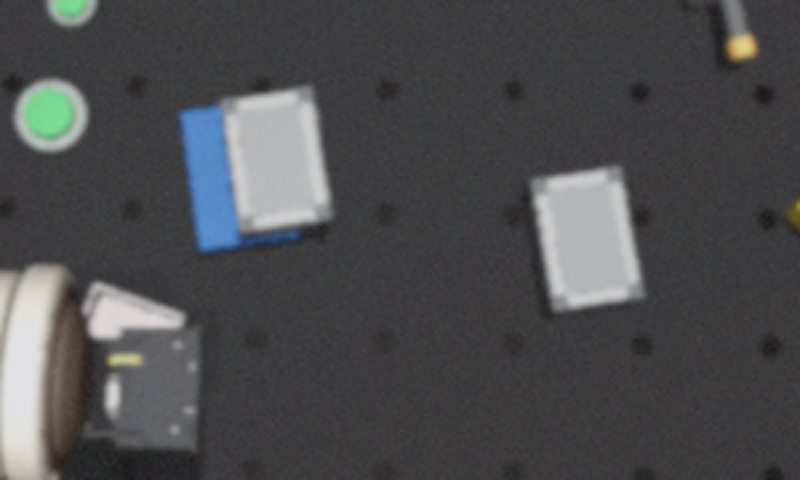

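Run:
```python
from h import *
c=cam("top"); b=fitrect(c,(260,195,340,275),.075,val(150)); print(b)
pick(b[0],b[1],.0385); place(0)
bot.goto([.45,.1,.3],jaw(0).as_rotvec())
c=cam("top"); l=find_cases(c,box=(335,120,600,440)); print(l,fitrect(c,(262,195,335,275),.075,val(150)))
assert len(l)==1
pick(l[0][0],l[0][1]); 
p=bot.current_ee_pos(); bot.line_to([p[0],p[1],.2],max_speed=.15)
c=cam("top"); print("chk",fitrect(c,(262,195,335,275),.075,val(150)))
place(1)
bot.goto([.45,-.2,.3],jaw(0).as_rotvec())
c=cam("top"); s=cam("side")
for t in(130,150,165): print(t,fitrect(c,(250,190,340,280),.12,val(t)))
print(bot.current_clock())
cv2.imwrite("pics/p4.png",np.hstack([cv2.resize(c["pixels"][190:280,240:330],(400,400),interpolation=cv2.INTER_CUBIC),cv2.resize(s["pixels"][220:330,240:350],(400,400),interpolation=cv2.INTER_CUBIC)]))
```

```text
(array([ 0.63134491, -0.01420634]), np.float64(0.1710753764456967), array([99.5, 69. ]))
grip 0.7378760608331711 [-0.19413336 -0.06386723  1.9632137 ]
pre-release [ 0.42676361  0.19133092 -2.61932893] [0.62726663 0.01517258 0.03888775]
[(array([ 0.57992792, -0.2494637 ]), np.float64(0.16744084399276787), array([102.1,  70.2]))] (array([0.62697211, 0.01494077]), np.float64(0.17105120825880424), array([99.7, 69.9]))
grip 0.736888907423081 [ 0.15894832 -0.77113457  1.54220311]
chk (array([0.62699908, 0.01531501]), np.float64(0.1739620100407472), array([98.9, 68.5]))
pre-release [-0.43140376  0.18921223 -2.27805997] [0.62710885 0.01520242 0.08381972]
130 (array([0.62670056, 0.01459259]), np.float64(0.17409666612336436), array([101.1,  71.5]))
150 (array([0.62658539, 0.01498991]), np.float64(0.17168033013206502), array([98.9, 69.1]))
165 (array([0.62659772, 0.0154651 ]), np.float64(0.17779211838622874), array([97.5, 66.9]))
83.9667
```

View pics/p4.png

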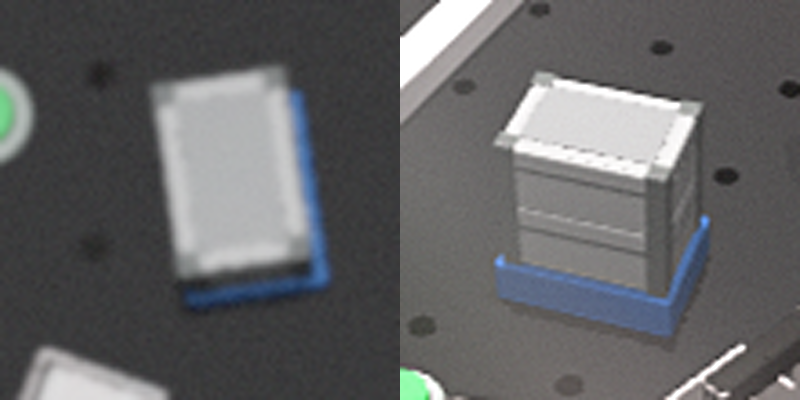

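Column flush. Before pressing, I check that the canister really holds all the bushes.

Run:
```python
from h import *
bot.line_to([.45,-.2,.35]); c=cam("top"); s=cam("side")
cv2.imwrite("pics/can.png",np.hstack([cv2.resize(c["pixels"][240:290,140:190],(400,400),interpolation=cv2.INTER_CUBIC),cv2.resize(s["pixels"][355:455,205:305],(400,400),interpolation=cv2.INTER_CUBIC)]))
# button: skirt-free estimate, green disc on plane z
g=lambda a:cv2.inRange(cv2.cvtColor(a,cv2.COLOR_BGR2HSV),(45,90,80),(85,255,255))
for n,cc,b in(("t",c,(218,198,255,235)),("s",s,(215,315,262,346))):
    for z in(.02,.03,.04): print(n,z,fitrect(cc,b,z,g))
```

```text
t 0.02 (array([0.67421619, 0.16657204]), np.float64(0.8205982953684888), array([36.1, 35. ]))
t 0.03 (array([0.67224854, 0.16468558]), np.float64(0.8205873098289923), array([35.8, 34.7]))
t 0.04 (array([0.67028101, 0.16279909]), np.float64(0.8205684013852528), array([35.5, 34.4]))
s 0.02 (array([0.67898065, 0.16005661]), np.float64(0.7938564961775945), array([38.3, 28.8]))
s 0.03 (array([0.6729491 , 0.16686598]), np.float64(0.7938570953888398), array([37.7, 28.4]))
s 0.04 (array([0.66691754, 0.17367528]), np.float64(0.7938574948630033), array([37.2, 28. ]))
```

View pics/can.png

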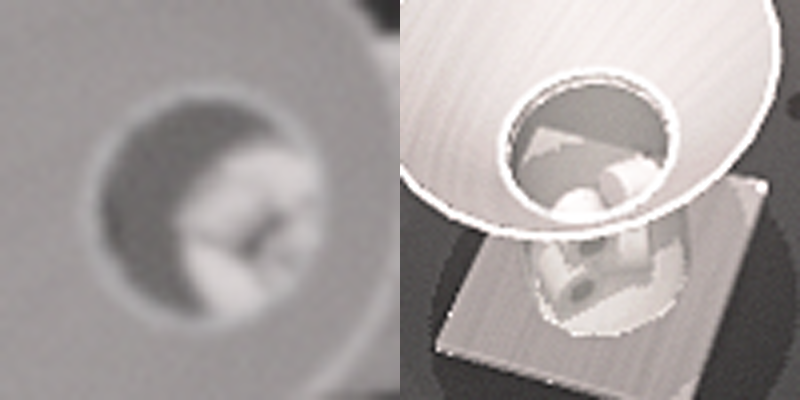

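The bushes are piled in the canister below the throat, and nothing is left in the funnel. Now the button.

Run:
```python
from h import *
B=[.6725,.1655]
bot.set_gripper(0,20)
bot.goto([*B,.25],down(0).as_rotvec()); bot.line_to([*B,.06],max_speed=.1); bot.hold(.5)
f0=bot.current_contact_force()[2]; z=.05; log=[]; 
while z>.01:
    bot.line_to([*B,z],max_speed=.02); bot.hold(.05); f=bot.current_contact_force()[2]-f0; log.append((round(z,4),round(f,1)))
    if f>14: break
    z-=.001
bot.hold(.3); print([l for l in log if l[1]>.8][:25],log[-3:],bot.current_contact_force(),bot.current_ee_pos())
bot.line_to([*B,.1],max_speed=.08); bot.line_to([*B,.25])
bot.goto([.42,-.2,.33],down(0).as_rotvec())
c=cam("top"); s=cam("side"); print(bot.current_clock(),fitrect(c,(250,190,340,280),.12,val(150)))
cv2.imwrite("pics/fin.png",np.hstack([cv2.resize(c["pixels"][130:330,110:420],(465,300)),cv2.resize(s["pixels"][180:450,80:380],(333,300))]))
```

```text
[(0.029, np.float64(1.1)), (0.022, np.float64(1.4)), (0.021, np.float64(2.2)), (0.02, np.float64(2.4)), (0.019, np.float64(3.0)), (0.018, np.float64(4.2)), (0.017, np.float64(3.9)), (0.016, np.float64(6.2)), (0.015, np.float64(10.7)), (0.014, np.float64(14.9))] [(0.016, np.float64(6.2)), (0.015, np.float64(10.7)), (0.014, np.float64(14.9))] [-4.83284223 -0.05483982 15.10854735] [0.67281905 0.16557429 0.01624315]
106.3667 (array([0.6265274, 0.0151261]), np.float64(0.17464194835655808), array([99.1, 69.1]))
```

View pics/fin.png

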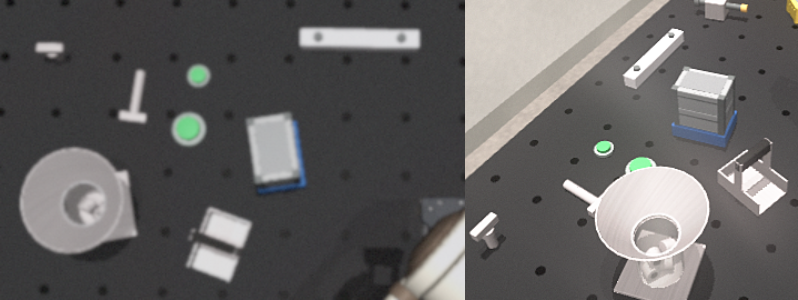

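```bash
python3 -c "
from h import *
bot.job_done()"
```

```text
the job is handed in; nothing more can be done
```

The kit is made up and the job is handed in; the last clock reading was 106 s of the 210 s allowed.

- **Bushes:** I poured them through the funnel and saw them piled in the canister, with none left in the funnel or scoop. I could make out about four but never counted them exactly. The scoop stands upright and empty where it started.
- **Cases:** Only two grey cases were present; both are stacked on the blue block. The lower one was knocked about 3 cm aside mid-run, and I only noticed after setting the second on top. I took the top one off, re-placed the lower and restacked. In the last check the top case was within about 1 mm of the block centre and 0.5° of its yaw. The side view showed the edges flush.
- **Button:** I pressed the larger green button last. Contact came at about z = 22 mm. The force rose to about 6 N, then climbed steeply to 15 N at the stop after about 6 mm, and I let it go. I judged full travel from force and position, as there is no direct reading of the button.
- **Left alone:** The pin and the yellow case were not touched.

No final check failed.

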